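Rock the pendulum angle gauge on a bent test coupon to the set mark and hold

ROBOT

A 7-joint arm with a two-finger parallel gripper is mounted at the origin on the work surface. World frame = base frame: x ahead of the robot, y to its left, z up, the work surface at z = 0. Lengths are in mm, angles in rad, forces in N, time in s.
With the tool pointing down it reaches from about 350 to 900 mm from the base axis. Payload 19.9 kg.
Tool frame: the origin (TCP) lies where the fingers leave the gripper's body, on its centre line; the fingertips stand 73 mm ahead of it and the grasp point (between the pads) lies 54 mm ahead of it; z points along the fingers, y is the line along which they close (so a half turn about z gives the same grasp; the last joint's range is limited). The gripper opens to 85 mm and grips with 20 to 120 N. Pads are 22 mm wide; open, the fingers measure 114 mm over their backs; the gripper's body (76 mm by 85 mm) begins 54 mm behind the grasp point. The pads swing forward as they close: fully open they stand 13 mm farther back than shut.
Start: joints at [1.183, 0.417, -0.01, 1.614, 0.005, 1.111, -0.053], TCP at [211.842, -587.989, 303.86] pointing down, gripper open.
Joint ranges: [-2.81, 2.81], [-0.39, 2.02], [-1.27, 1.25], [0.06, 2.57], [-1.19, 4.33], [0.19, 2], [-2.82, 2.82]. Speed limits (rad/s): [1.89, 1.89, 2.39, 2.39, 3.01, 3.01, 3.01].

INTERFACE

Orientations are given as [roll, pitch, yaw] about the fixed x, y, z axes, in that order (R = Rz(yaw) Ry(pitch) Rx(roll)).
In Python, from workcell import get_obs, camera, close_job, cut_out gives the robot as it stands.
- The arm moves only by the tool servo_tool, never from a script. Its argument "moves" is a list of rows, each a list of 4 numbers: the shift along the tool's x, y, z scaled (see below), then the turn about the tool's z scaled (see below). In form: [[x, y, z, twist], ...]. A call has 1 to 12 rows; each row is the pose to reach, as a shift and turn from the pose commanded when the call began, along the tool's axes at that moment; what a row does not reach only later rows make up. The controller multiplies each number of a shift by 750 mm and each number of a turn by 120 degrees. A row lasts 1/12 s, in which the tool goes at most 41.7 mm and 7.16 degrees, less where a joint would pass 70% of its speed; a pose out of reach is approached as far as the arm can. A call with a number of a shift or a turn outside -1 to 1 is refused whole. A call with a gripper value outside its range is refused whole. "gripper" is the opening, from -1 (shut) to 1 (fully open), set as the call begins (left out, the last holds). The fingers move at their own pace and stop on an object; the grip force is fixed at half the most. Time passes only in rows, so rows that repeat a pose let the fingers close. It gives the time, the measured TCP pose, the force, the opening and the grip force at its end, in the units of the state.
- get_obs(): the state, without advancing time (a new reading comes with each control period).
- camera(name): name is "scene" or "top" or "wrist"; returns a dict with "image" (420x560x3 uint8, red, green, blue), "vfov" (degrees; the focal length in pixels is half the picture's height over the tangent of half this angle, whatever the lens; pixels are square), "cx", "cy" (the principal point, pixels), "dist_coeffs" ([k1, k2, p1, p2, k3] as OpenCV has them; the pictures are not rectified), "T" (4x4, takes a point from camera to world coordinates). Camera axes: x right, y up, looking along -z (the intrinsics and any distortion apply to the point x, -y, -z); pixel columns grow to the right and rows downward; lengths in mm; the calibration is good to about 2 mm. A picture is of the moment at which its call begins. There is no depth.
- close_job(): hands the job in; it is judged then, once.
Trained networks look in the newest picture that a camera, given by its name, has taken for a name from the list of things; names that differ only in an ending like _2 or _b are one class to them, and where a whole thing is asked for, a point or a joint stands for the part that bears it (a point fixed in the world has none). Each returns a list of dicts, best first, with "conf" (0 to 1); they miss things now and then, are a little off and sometimes report something else, mostly with a low value. They report only what shows in the picture. A call takes as long as a camera call. They do not tell look-alikes from the thing itself.
- cut_out(camera, name): "pixels" (420x560 bool, what is visible of it) and "centre" ([column, row] in pixels, amid what is visible of it).
The state is a dict: "clock": time; "joint_positions": joint angles; "qd": joint speeds; "joint_efforts": joint torques, N m; "ee_pos": TCP position; "eef_rot": TCP orientation; "force": force on the tool from outside, world axes, zero at the start; "moment": the same for the moment, N m; "opening": finger opening in mm; "grip_force": force on a finger pad.
Only numpy, scipy, OpenCV 4.12 (cv2) and the standard library are available. Lean on these libraries where they do the work, as an engineer would, in place of code of your own. Each camera call takes 0.05 s, during which the arm holds its last target. There are 200 camera calls.

TASK

The U-bent weld test coupon stands clamped with its rounded crown up, and we want to see where the bend reaches the angle set on the angle gauge. Stand the gauge's base level on top of the crown for a moment, its long base square across the bend, then rock it over on the crown until the swinging pointer settles on the black index mark, and finish holding it still like that in the gripper, base pressed on the crown, so that a colleague can scribe the line of contact. Leave the specimen puck, the brush and the glass dish where they are.

Things in the scene. Friction and masses are not known exactly. Their poses are not given: they have to be found in the camera images.
- gauge: Pendulum angle gauge, grey, about 0.42 kg, 146 mm high, standing on its flat steel base bar, 120 mm (y) by 24 mm (x) by 14 mm high. Origin: centre of the underside; z up, y along the base, x out of the dial; at the start the dial looks roughly along world +x. Round dial housing, radius 54 mm about a centre 66 mm above the underside, from x = -8 to +11 mm.
- lug (a point): Middle of the grip lug on top of the gauge, 133 mm above the underside; axes as gauge. The lug is 56 mm wide (y), 16 mm thick (x = -8 to +8 mm) and free from 120 to 146 mm above the underside.
- pointer (a joint): Black weighted pointer, a free pendulum on an axle along the gauge's x through the dial centre: it swings at about 3 Hz and settles in about 1 s. Value (rad) 0 when it lies along the gauge's -z, growing as the tip moves to the gauge's +y. It comes to hang plumb, so turning the gauge by a about its own +x changes the value by -a.
- pointer_tip (a point): Tip of the pointer, 42 mm from the dial centre; its z axis runs from the tip to the axle.
- index (a joint): Angle (rad, same zero and direction as pointer) at which the index mark on the dial's bezel has been set; 0.16 to 0.42, so on the +y side of the gauge. It stays where it is set. The pointer is on the mark when the two values are equal.
- index_mark (a point): Inner end of the index mark, a black rider 8 mm wide on the aluminium bezel ring, 42 mm from the dial centre; its z axis points to the dial centre.
- coupon: Steel strip 38 mm wide, 10 mm thick, bent to a U with the legs down, fixed in the stand. Origin: midway between the feet of the legs; z up, x along the bend axis (the 38 mm width), legs at y = 20 to 30 mm on both sides. The crown's outside is a half cylinder of radius 30 mm about the bend axis, its top 80 mm above the origin.
- bend_centre (a point): The bend axis at mid-width of the coupon, 50 mm above the coupon's origin, 30 mm below the top of the crown. Axes as coupon.
- clamp_stand: Dark steel stand fixed to the bench that clamps the coupon's legs: base plate 90 mm (x) by 130 mm (y) by 14 mm, jaws up to 53 mm high, a clamp screw out to y = -64 mm. Origin: centre of its underside, on the bench; same directions as the coupon.
- puck: Bystander: black mounted specimen, a disc 32 mm across and 18 mm high. Origin: centre of the underside.
- brush: Bystander: wooden-handled brush 170 mm long lying flat along its x. Origin: on the bench below its shaft.
- dish: Bystander: shallow glass dish 90 mm across, 16 mm high. Origin: centre of the underside.
Mind the look-alikes: they are no part of the job. Several things look just like the clamp_stand: the one meant starts farthest to the robot's right.

How it is judged (in metres and radians):
On the way:
1. the gauge, held in the gripper, stands level on top of the crown, square across the bend (contact force between gauge and the fingers above 2 N and contact force between gauge and coupon above 0.5 N and contact force between gauge and clamp_stand below 0.1 N and z of bend_centre in the frame of gauge between -0.0325 and -0.027 m and x of bend_centre in the frame of gauge between -0.018 and 0.018 m and y of bend_centre in the frame of gauge between -0.05 and 0.05 m and angle between the x axis of gauge and the x axis of coupon, either way round below 0.14 rad and angle between gauge's own z axis and vertical below 0.1 rad), for 0.2 s.
At the end, for the whole second after the job is handed in: Held in the gripper, still, the base flat touches the crown (over 0.5 N; contact within 50 mm of the base's middle, within 18 mm of mid-coupon), square across the bend within 0.14 rad, clear of the stand, pointer at rest on the index mark within 0.065 rad (under 4 degrees) (contact force between gauge and the fingers above 2 N and contact force between gauge and coupon above 0.5 N and contact force between gauge and clamp_stand below 0.1 N and z of bend_centre in the frame of gauge between -0.0325 and -0.027 m and x of bend_centre in the frame of gauge between -0.018 and 0.018 m and y of bend_centre in the frame of gauge between -0.05 and 0.05 m and angle between the x axis of gauge and the x axis of coupon, either way round below 0.14 rad and angle between the z axis of pointer_tip and the z axis of index_mark, either way round below 0.065 rad and linear speed of gauge below 0.02 m/s and angular speed of gauge below 0.1 rad/s); the arm keeps its last pose, push and grip.
It fails at once if the puck is pushed from its place (over 20 mm) (distance of puck from where it was at the start of the episode above 0.02 m).
It fails at once if the brush is pushed from its place (over 20 mm) (distance of brush from where it was at the start of the episode above 0.02 m).
It fails at once if the dish is pushed from its place (over 20 mm) (distance of dish from where it was at the start of the episode above 0.02 m).
It also fails if it takes over 51 s, if anything falls off the work surface, if the arm or the gripper's body presses on something with over 40 N, if the wrist force passes 120 N, or if a joint passes its speed limit or range.

## Working session

There is one attempt and no reset: what is moved stays moved. The work goes in short steps, Python scripts to look and compute and a tool call to move; the robot and the scene stay as the last step left them, time stands still between calls to the robot, and variables do not carry over. Pictures are saved under pics/ and viewed, at most 10 in all, crops included, and the job is handed in when it is done.

Besides the shell and the picture viewer there is one more tool, called after "Call:" in YAML: its name, and indented under it one key for each argument. servo_tool: Moves the arm, as the interface text tells. Its arguments: {"type":"object","properties":{"moves":{"type":"array"},"gripper":{"type":"number"}},"required":["moves"]}

```bash
mkdir -p pics; ls
cat > h.py <<'E'
import numpy as np, cv2
from workcell import get_obs, camera, close_job, cut_out
from scipy.spatial.transform import Rotation as R
def K(c):
    f=c["image"].shape[0]/2/np.tan(np.radians(c["vfov"])/2)
    return np.array([[f,0,c["cx"]],[0,f,c["cy"]],[0,0,1.]])
def ray(c,px):
    p=cv2.undistortPoints(np.array([[px]],float),K(c),np.array(c["dist_coeffs"],float))[0,0]
    T=np.array(c["T"]);return T[:3,3],T[:3,:3]@np.array([p[0],-p[1],-1])
def onz(c,px,z):
    o,d=ray(c,px);return o+d*(z-o[2])/d[2]
def proj(c,P):
    T=np.array(c["T"]);q=(np.atleast_2d(P)-T[:3,3])@T[:3,:3];q=q*[1,-1,-1]
    return cv2.projectPoints(q.reshape(-1,1,3),np.zeros(3),np.zeros(3),K(c),np.array(c["dist_coeffs"],float))[0][:,0]
def save(c,n,crop=None,s=1):
    im=c["image"][:,:,::-1]
    if crop: im=im[crop[1]:crop[3],crop[0]:crop[2]]
    cv2.imwrite("pics/"+n,cv2.resize(im,None,fx=s,fy=s,interpolation=cv2.INTER_CUBIC))
E
python3 - <<'E'
from h import *
o=get_obs();print(o)
for n in("scene","top"):
    c=camera(n);save(c,n+"0.png");print(n,c["vfov"],np.round(c["T"],2).tolist())
    for t in("gauge","clamp_stand","coupon","puck","brush","dish","index_mark","pointer"):
        for d in cut_out(n,t): print(t,round(d["conf"],2),np.round(d["centre"]),d["pixels"].sum())
E
```

```text
pics
{'clock': 0.0, 'joint_positions': array([ 1.18353165,  0.41800739, -0.01030229,  1.61420068,  0.00472338,
        1.11067394, -0.05301697]), 'qd': array([ 0.00036944,  0.00133488, -0.00258492, -0.00137183,  0.00016431,
       -0.00102106,  0.00029865]), 'joint_efforts': array([ 1.89898368e-03, -8.64450359e+01,  6.80008270e-01, -4.34917116e+01,
        1.91687455e-02,  7.45614903e-03,  6.15540625e-05]), 'ee_pos': array([ 211.72396142, -587.76484023,  303.22821803]), 'eef_rot': array([-3.14033162e+00,  1.14412005e-04,  3.45765884e-01]), 'force': array([ 0.50470047,  1.08211217, -0.68968733]), 'moment': array([-0.04773495,  0.00512052,  0.01261478]), 'grip_force': 0.0, 'opening': 85.46287035162413}
scene 55.38842777345414 [[0.13, -0.57, 0.81, 1240.93], [0.99, 0.08, -0.1, -27.52], [-0.0, 0.82, 0.58, 557.66], [0.0, 0.0, 0.0, 1.0]]
gauge 0.89 [192. 201.] 2498
clamp_stand 0.94 [412. 202.] 1688
clamp_stand 0.64 [425. 276.] 2968
clamp_stand 0.57 [340. 220.] 1689
clamp_stand 0.19 [345. 285.] 1210
coupon 0.93 [341. 198.] 689
puck 0.6 [255. 229.] 179
brush 0.93 [344. 285.] 1251
dish 0.87 [171. 303.] 1489
index_mark 0.87 [197. 184.] 343
pointer 0.61 [195. 209.] 75
top 54.781726990919 [[0.03, 0.99, -0.1, 494.89], [-1.0, 0.03, -0.02, 54.66], [-0.02, 0.1, 0.99, 1007.14], [0.0, 0.0, 0.0, 1.0]]
gauge 0.78 [365. 249.] 619
clamp_stand 0.89 [158. 245.] 1792
clamp_stand 0.88 [239. 233.] 1455
clamp_stand 0.86 [192. 149.] 1742
coupon 0.9 [227. 228.] 502
puck 0.66 [312. 230.] 148
brush 0.81 [251. 153.] 824
dish 0.67 [372. 151.] 933
index_mark 0.4 [357. 242.] 5
pointer 0.65 [234. 237.] 1495
```

View pics/scene0.png

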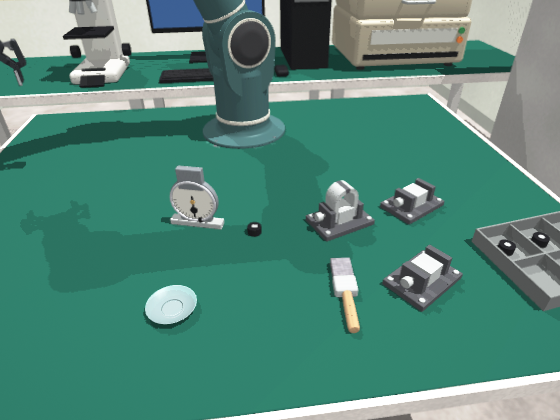

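View pics/top0.png

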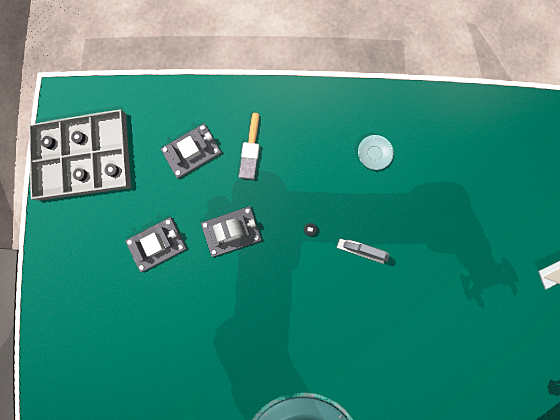

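```bash
cat >> h.py <<'E'
def hull_mask(c,parts):
    m=np.zeros(c["image"].shape[:2],np.uint8)
    for P in parts: cv2.fillConvexPoly(m,cv2.convexHull(np.round(proj(c,P)*16).astype(np.int32)),1,shift=4)
    return m>0
def box(x,y,z): return np.array([[a,b,d] for a in x for b in y for d in z],float)
t=np.linspace(0,2*np.pi,40)
def cyl(r,zc,x): return np.array([[a,r*np.cos(s),zc+r*np.sin(s)] for a in x for s in t])
GAUGE=[box((-12,12),(-60,60),(0,14)),cyl(54,66,(-8,11)),box((-8,8),(-28,28),(110,146))]
COUP=[cyl(30,50,(-19,19)),box((-19,19),(-30,30),(39,50))]
def place(parts,x,y,z,yaw):
    Q=R.from_euler('z',yaw).as_matrix().T
    return [P@Q+[x,y,z] for P in parts]
E
python3 - <<'E'
from h import *
from scipy.optimize import minimize
C={n:camera(n) for n in("scene","top")}
M={(n,t):cut_out(n,t)[0]["pixels"] for n in C for t in("gauge","coupon")}
c=C["scene"]
a=cv2.resize(c["image"][150:310,290:470,::-1],None,fx=3,fy=3,interpolation=cv2.INTER_CUBIC)
b=cv2.resize(c["image"][158:238,155:235,::-1],None,fx=3.2,fy=6,interpolation=cv2.INTER_CUBIC)
cv2.imwrite("pics/crop1.png",np.hstack([a,b[:480]]))
gx=onz(C["top"],[365,249],140);cx=onz(C["top"],[227,228],90)
print(gx,cx)
for nm,px in(("puck",[312,230]),("brush",[251,153]),("dish",[372,151])): print(nm,onz(C["top"],px,10).round())
def iou(n,t,P):
    h=hull_mask(C[n],P);m=M[n,t];return (h&m).sum()/(h|m).sum()
def fg(p): return -sum(iou(n,"gauge",place(GAUGE,p[0],p[1],0,p[2])) for n in C)
best=min((minimize(fg,[gx[0],gx[1],y],method="Nelder-Mead",options=dict(initial_simplex=np.array([[gx[0],gx[1],y],[gx[0]+15,gx[1],y],[gx[0],gx[1]+15,y],[gx[0],gx[1],y+.2]]))) for y in(-.4,-.2,0,.2,.4)),key=lambda r:r.fun)
print("gauge",best.x,best.fun,[iou(n,"gauge",place(GAUGE,best.x[0],best.x[1],0,best.x[2])) for n in C])
# stand base corners by footprint mask
for n in C:
  for d in cut_out(n,"clamp_stand"):
    u=np.argwhere(d["pixels"])[:,::-1].astype(np.float32)
    print(n,d["conf"],cv2.minAreaRect(u), onz(C[n],d["centre"],20).round())
E
```

```text
[ 499.96283545 -115.53463882  140.        ] [539.31545246 188.3819838   90.        ]
puck [544. -10.  10.]
brush [734. 147.  10.]
dish [ 747. -158.   10.]
gauge [ 4.96304643e+02 -1.30315543e+02 -3.06492932e-01] -1.8519332278396952 [np.float64(0.9363395225464191), np.float64(0.9155937052932761)]
scene 0.94 ((339.3430480957031, 216.19342041015625), (39.21501159667969, 63.22246551513672), 70.01689147949219) [554. 186.  20.]
scene 0.9 ((410.9426574707031, 200.8948974609375), (37.90912628173828, 56.50455093383789), 61.38954162597656) [500. 376.  20.]
scene 0.76 ((422.2704772949219, 278.0245666503906), (50.5745735168457, 69.52403259277344), 50.194427490234375) [754. 301.  20.]
top 0.95 ((190.27239990234375, 150.6310272216797), (34.71742248535156, 51.156986236572266), 60.06848907470703) [731. 296.  20.]
top 0.92 ((231.2406005859375, 230.5960693359375), (36.354251861572266, 53.735294342041016), 71.96571350097656) [520. 176.  20.]
top 0.85 ((155.21473693847656, 244.54373168945312), (35.980567932128906, 53.822547912597656), 62.850318908691406) [503. 371.  20.]
```

View pics/crop1.png

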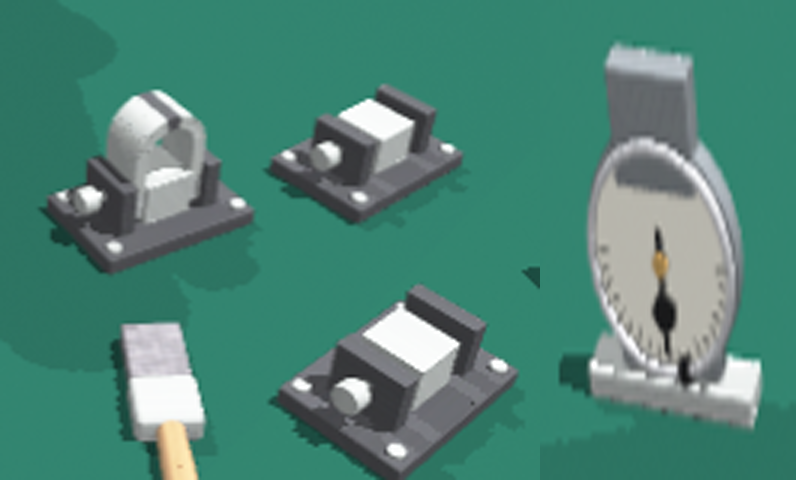

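The stands in the scene picture are at (339,216), (411,201) and (422,278). Only (339,216) holds the U coupon, and its y≈180 mm is the farthest right, so that is the one meant. On the gauge, the index mark sits low on the +y side of the hanging pointer. Next I'll fit the coupon's pose.

Run:
```python
from h import *
from scipy.optimize import minimize
C={n:camera(n) for n in("scene","top")}
def pick(n,t,px):
    return min(cut_out(n,t),key=lambda d:np.hypot(*(np.array(d["centre"])-px)))["pixels"]
S={"scene":pick("scene","clamp_stand",[340,215]),"top":pick("top","clamp_stand",[232,231])}
Q={"scene":pick("scene","coupon",[341,198]),"top":pick("top","coupon",[227,228])}
BASE=[box((-45,45),(-65,65),(0,14))]
def iou(h,m): return (h&m).sum()/(h|m).sum()
def f(p,each=False):
    v=[]
    for n in C:
        c=hull_mask(C[n],place(COUP,p[0],p[1],p[3],p[2])); b=hull_mask(C[n],place(BASE,p[0],p[1],0,p[2]))
        U=S[n]|Q[n]
        # base plate outline: must lie inside union; union above plate only jaws/coupon
        v+= [iou(c,Q[n]|(c&U&~(hull_mask(C[n],place([COUP[0]],p[0],p[1],p[3],p[2]))))), (b&U).sum()/b.sum()*1.0, iou(b|c|hull_mask(C[n],place([box((-19,19),(-45,45),(14,53))],p[0],p[1],0,p[2])),U)]
    return v if each else -sum(v)
best=None
for y in(.15,.3,.45):
    x0=[525,178,y,14];s=np.array([x0]*5,float);s[1,0]+=12;s[2,1]+=12;s[3,2]+=.15;s[4,3]+=10
    r=minimize(f,x0,method="Nelder-Mead",options=dict(initial_simplex=s,maxiter=400))
    print(r.x.round(3),r.fun)
    if best is None or r.fun<best.fun: best=r
print(np.round(f(best.x,True),2))
ims=[]
for n,(u,v) in(("scene",(340,210)),("top",(232,231))):
    im=C[n]["image"][:,:,::-1].copy();p=best.x
    im=cv2.resize(im,None,fx=5,fy=5,interpolation=cv2.INTER_CUBIC)
    for P in place(COUP[:1],p[0],p[1],p[3],p[2])+place(BASE,p[0],p[1],0,p[2]):
        cv2.polylines(im,[cv2.convexHull(np.round(proj(C[n],P)*5+2).astype(np.int32))],True,(0,0,255),1)
    ims.append(im[v*5-200:v*5+200,u*5-195:u*5+195])
cv2.imwrite("pics/fit.png",np.hstack(ims))
```

```text
[5.36134e+02 1.90896e+02 3.72000e-01 1.89160e+01] -5.265093679577557
[5.36048e+02 1.91088e+02 3.67000e-01 1.89420e+01] -5.260745817641785
[5.35823e+02 1.90443e+02 3.77000e-01 2.10960e+01] -5.247678622901211
[0.69 0.88 0.87 0.91 0.96 0.96]
```

View pics/fit.png

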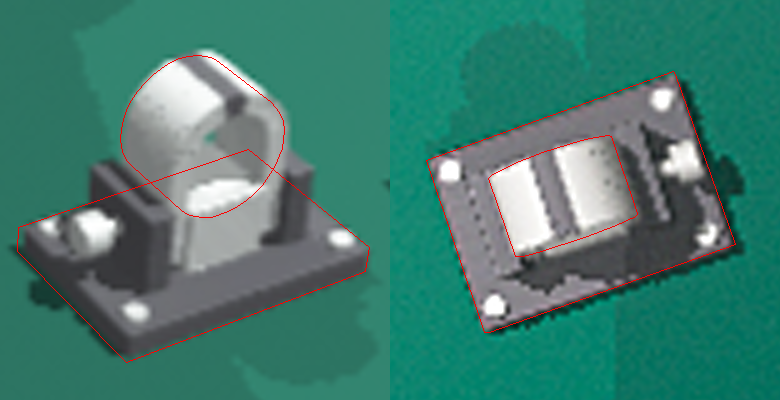

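The outlines fit: the coupon is at about (536,190) with yaw 0.37 and the crown top at z≈100. The gauge is at (496,-130) with yaw -0.306. I'll move above the gauge.

Call:
servo_tool:
  moves:
    - [0.564,-0.446,0,-0.439]
    - [0.564,-0.446,0,-0.439]
    - [0.564,-0.446,0,-0.439]
    - [0.564,-0.446,0,-0.439]
    - [0.564,-0.446,0,-0.439]
    - [0.564,-0.446,0,-0.439]
    - [0.564,-0.446,0,-0.439]
    - [0.564,-0.446,0,-0.439]
    - [0.564,-0.446,0,-0.439]
    - [0.564,-0.446,0,-0.439]
    - [0.564,-0.446,0,-0.439]
    - [0.564,-0.446,0,-0.439]
  gripper: 1

```text
clock: 2.6
ee_pos: [476.3, -161.4, 304.2]
eef_rot: [3.141, 0.0, 1.265]
force: [0.8, -0.7, -0.5]
opening: 85.6
grip_force: 0.0
```

Call:
servo_tool:
  moves:
    - [0.047,0.013,0,0]
    - [0.047,0.013,0,0]
    - [0.047,0.013,0,0]

```text
clock: 2.85
ee_pos: [496.4, -130.7, 303.9]
eef_rot: [3.142, -0.001, 1.269]
force: [-0.7, -0.6, -0.2]
opening: 85.2
grip_force: 0.0
```

Run:
```python
from h import *
from scipy.optimize import minimize
o=get_obs();print(o["ee_pos"],o["eef_rot"],o["force"])
C={n:camera(n) for n in("wrist","scene")}
save(C["wrist"],"w1.png")
M={}
for n in C:
    d=cut_out(n,"gauge")
    if d: M[n]=d[0]["pixels"];print(n,d[0]["conf"],M[n].sum())
def fg(p):
    s=0
    for n in M:
        h=hull_mask(C[n],place(GAUGE,p[0],p[1],0,p[2]));s-=(h&M[n]).sum()/(h|M[n]).sum()
    return s
x0=np.array([496,-130,-.306]);s=np.array([x0]*4);s[1,0]+=8;s[2,1]+=8;s[3,2]+=.1
r=minimize(fg,x0,method="Nelder-Mead",options=dict(initial_simplex=s));print(r.x,r.fun)
```

```text
[ 496.36322016 -130.72296079  303.86002997] [ 3.14159138e+00 -5.73415850e-04  1.26894557e+00] [-0.72782461 -0.63718393 -0.23391932]
wrist 0.57 3025
scene 0.63 2454
[ 4.96063729e+02 -1.29800802e+02 -3.06105130e-01] -1.821782953493496
```

View pics/w1.png

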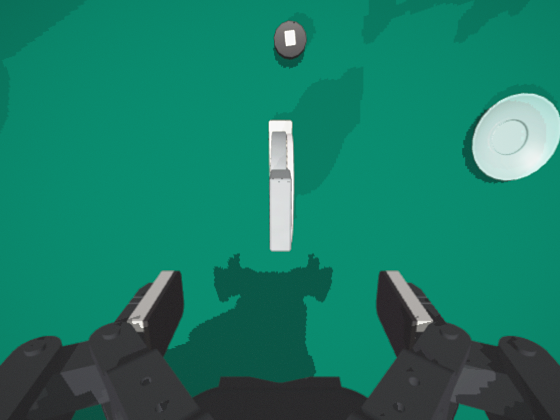

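The wrist view shows the gauge upright at column 280, centred between the fingers, with the puck at (290,40) well clear. I'll go down and grip.

Call:
servo_tool:
  moves:
    - [0.001,0,0.05,0]
    - [0.001,0,0.1,0]
    - [0.001,0,0.147,0]
    - [0.001,0,0.147,0]
    - [0.001,0,0.147,0]

```text
clock: 3.47
ee_pos: [495.2, -132.4, 193.4]
eef_rot: [-3.139, -0.0, 1.264]
force: [1.0, 1.3, 1.8]
opening: 85.3
grip_force: 0.0
```

Call:
servo_tool:
  moves:
    - [0,0,0,0]
    - [0,0,0,0]
    - [0,0,0,0]
    - [0,0,0,0]
    - [0,0,0,0]
    - [0,0,0,0]
    - [0,0,0,0]
    - [0,0,0,0]
  gripper: -1

```text
clock: 4.13
ee_pos: [496.2, -132.0, 194.3]
eef_rot: [3.14, 0.0, 1.265]
force: [0.1, -0.8, 8.8]
opening: 14.9
grip_force: 60.0
```

Call:
servo_tool:
  moves:
    - [0,0,-0.015,0]
    - [0,0,-0.045,0]
    - [0,0,-0.08,0]
    - [0,0,-0.12,0]
    - [0.01,-0.002,-0.155,-0.01]
    - [0.03,-0.007,-0.18,-0.04]
    - [0.06,-0.013,-0.19,-0.08]
    - [0.1,-0.022,-0.19,-0.12]
    - [0.14,-0.031,-0.19,-0.16]
    - [0.18,-0.04,-0.19,-0.2]
    - [0.22,-0.048,-0.19,-0.24]
    - [0.26,-0.057,-0.19,-0.28]

```text
clock: 5.13
ee_pos: [513.3, 68.4, 336.8]
eef_rot: [-3.141, 0.0, 1.856]
force: [1.6, -0.9, -4.8]
opening: 14.9
grip_force: 59.2
```

Run:
```python
from h import *
o=get_obs();print(o["ee_pos"],o["eef_rot"],o["force"],o["opening"],o["joint_positions"])
```

```text
[513.26089173  68.39859586 336.76046622] [-3.14134277e+00  2.17124641e-04  1.85586230e+00] [ 1.62523941 -0.85898257 -4.83248524] 14.88908703182683 [ 0.38803336  0.25022197 -0.67602725  1.82142975  0.17245074  1.12942495
 -0.06184981]
```

Call:
servo_tool:
  moves:
    - [0.04,0.014,0,-0.02]
    - [0.08,0.03,0,-0.041]
    - [0.12,0.047,0,-0.041]
    - [0.15,0.06,0,-0.041]
    - [0.17,0.068,0,-0.041]
    - [0.18,0.072,0,-0.041]
    - [0.18,0.072,0,-0.041]
    - [0.18,0.072,0,-0.041]

```text
clock: 5.8
ee_pos: [528.1, 210.9, 336.2]
eef_rot: [-3.141, 0.0, 1.937]
force: [0.0, -1.9, -4.9]
opening: 14.7
grip_force: 59.2
```

Run:
```python
from h import *
o=get_obs();print(o["ee_pos"],o["eef_rot"],o["force"])
C={n:camera(n) for n in("scene","wrist")}
c=C["scene"]
d=cut_out("scene","gauge");print([(x["conf"],x["centre"],x["pixels"].sum()) for x in d])
d=cut_out("scene","index_mark");print([(x["conf"],x["centre"],x["pixels"].sum()) for x in d])
a=cv2.resize(c["image"][90:260,270:400,::-1],None,fx=3.5,fy=3.5,interpolation=cv2.INTER_CUBIC)
b=cv2.resize(C["wrist"]["image"][:,:,::-1],None,fx=.6,fy=.6)
b=np.pad(b,((0,a.shape[0]-b.shape[0]),(0,0),(0,0)))
cv2.imwrite("pics/s2.png",np.hstack([a,b]))
```

```text
[528.07360336 210.93929535 336.19048144] [-3.14091073e+00  3.16912572e-04  1.93745919e+00] [ 0.01645575 -1.94855141 -4.91039537]
[(0.92, [352.7, 140.5], np.int64(2528))]
[(0.66, [371.6, 147.0], np.int64(372))]
```

View pics/s2.png

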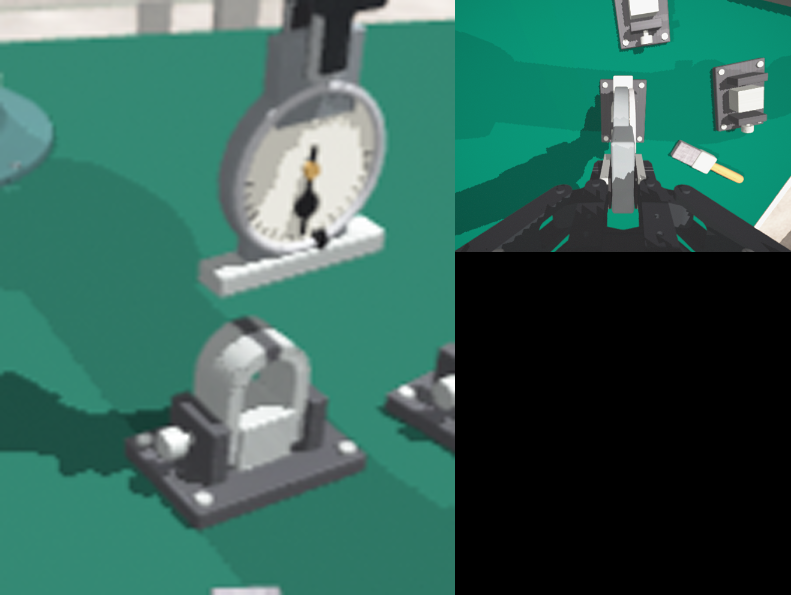

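```bash
cat >> h.py <<'E'
def dial(save_as=None):
    o=get_obs();c=camera("scene");im=c["image"].astype(float)
    g=o["eef_rot"][2]-np.pi/2;ex=np.array([np.cos(g),np.sin(g),0]);ey=np.array([-ex[1],ex[0],0]);ez=np.array([0,0,1.])
    c0=np.array(o["ee_pos"])+ex*11-ez*128
    u0=proj(c,c0)[0];v,u=np.mgrid[:420,:560]
    w=np.clip(im[:,:,0]-im[:,:,2]-60,0,None)*(np.hypot(u-u0[0],v-u0[1])<16)*(im[:,:,0]>im[:,:,1])
    hub=np.array([(w*u).sum(),(w*v).sum()])/w.sum()
    p,d=ray(c,hub);h=p+d*((c0-p)@ex)/(d@ex)
    th=np.radians(np.arange(-80,80,.5));gray=im.mean(2).astype(np.float32)
    def samp(r):
        P=h+np.outer(r*np.sin(th),ey)-np.outer(r*np.cos(th),ez);q=proj(c,P).astype(np.float32)
        return cv2.remap(gray,q[None,:,0],q[None,:,1],cv2.INTER_LINEAR)[0]
    I=np.mean([samp(r) for r in(44,46,48)],0);Pn=np.mean([samp(r) for r in(18,21,24,27,30)],0)
    def cen(s):
        k=np.argmin(s);m=np.abs(np.arange(len(s))-k)<26;b=np.percentile(s,60)
        ww=np.clip((b+s.min())/2-s,0,None)*m;return (ww*th).sum()/ww.sum(),s.min(),b
    i,p_=cen(I),cen(Pn)
    print("t",o["clock"],"hub",hub.round(1),"off mm y,z:",((h-c0)@ey).round(1),((h-c0)[2]).round(1),"index",np.round(i,3),"pointer",np.round(p_,3),"diff",round(i[0]-p_[0],3))
    return h,i,p_
E
python3 - <<'E'
from h import *
dial();dial()
E
```

```text
t 6.0 hub [358.2 138.4] off mm y,z: 0.1 0.2 index [  0.261  40.578 215.927] pointer [1.70000e-02 3.44740e+01 2.29056e+02] diff 0.244
t 6.05 hub [358.4 138.3] off mm y,z: 0.3 0.2 index [  0.263  39.327 216.456] pointer [7.00000e-03 3.22430e+01 2.29113e+02] diff 0.256
```

Call:
servo_tool:
  moves:
    - [0,0,0.015,0]
    - [0,0,0.03,0]
    - [0,0,0.042,0]
    - [0,0,0.046,0]
    - [0,0,0.046,0]
    - [0,0,0.046,0]

```text
clock: 6.6
ee_pos: [528.2, 211.7, 301.5]
eef_rot: [-3.141, -0.0, 1.938]
force: [-0.5, -0.2, -3.5]
opening: 15.2
grip_force: 59.2
```

Call:
servo_tool:
  moves:
    - [0,0,0.002,0]
    - [0,0,0.003,0]
    - [0,0,0.003,0]

```text
clock: 6.85
ee_pos: [528.2, 211.6, 299.5]
eef_rot: [3.141, -0.0, 1.938]
force: [-0.2, 0.1, -3.5]
opening: 14.7
grip_force: 59.3
```

Call:
servo_tool:
  moves:
    - [0,0,0.002,0]
    - [0,0,0.003,0]
    - [0,0,0.003,0]

```text
clock: 7.1
ee_pos: [528.1, 211.6, 297.0]
eef_rot: [-3.141, -0.0, 1.937]
force: [0.1, -0.2, -4.4]
opening: 15.2
grip_force: 59.3
```

Call:
servo_tool:
  moves:
    - [0,0,0.001,0]
    - [0,0,0.002,0]
    - [0,0,0.002,0]

```text
clock: 7.35
ee_pos: [528.1, 211.6, 295.5]
eef_rot: [-3.141, -0.0, 1.938]
force: [-0.1, 0.8, -4.4]
opening: 15.0
grip_force: 59.3
```

Call:
servo_tool:
  moves:
    - [0,0,0.001,0]
    - [0,0,0.002,0]
    - [0,0,0.002,0]

```text
clock: 7.6
ee_pos: [528.4, 212.1, 295.0]
eef_rot: [3.14, -0.0, 1.938]
force: [-2.2, -0.2, 8.2]
opening: 15.2
grip_force: 61.0
```

Call:
servo_tool:
  moves:
    - [0,0,0,0]
    - [0,0,0,0]
    - [0,0,0,0]
    - [0,0,0,0]
    - [0,0,0,0]
    - [0,0,0,0]
    - [0,0,0,0]
    - [0,0,0,0]

```text
clock: 8.27
ee_pos: [528.4, 212.1, 295.0]
eef_rot: [3.14, -0.0, 1.938]
force: [-2.1, -0.9, 7.6]
opening: 14.4
grip_force: 61.0
```

Run:
```python
from h import *
dial();dial();o=get_obs();print(o["ee_pos"],o["force"],o["moment"])
```

```text
t 8.2667 hub [357.  156.5] off mm y,z: -0.0 0.8 index [  0.249  43.829 219.397] pointer [-3.00000e-02  3.38700e+01  2.29482e+02] diff 0.279
t 8.3167 hub [357.  156.5] off mm y,z: 0.0 0.7 index [  0.248  44.063 219.669] pointer [-3.10000e-02  3.43290e+01  2.29474e+02] diff 0.279
[528.38186445 212.05067945 295.05036851] [-2.86901885  0.2121508   6.98862455] [-0.19755467  0.78223627 -0.0906837 ]
```

Call:
servo_tool:
  moves:
    - [0.004,0,0.0008,0]
    - [0.008,0,0.0016,0]
    - [0.012,0,0.0025,0]
    - [0.016,0,0.0034,0]
    - [0.02,0,0.0043,0]
    - [0.024,0,0.0053,0]
    - [0.024,0,0.0053,0]

```text
clock: 8.95
ee_pos: [522.0, 228.9, 291.1]
eef_rot: [3.14, 0.001, 1.938]
force: [-0.6, -2.5, 8.4]
opening: 14.7
grip_force: 61.8
```

Run:
```python
from h import *
o=get_obs();print(o["ee_pos"],o["force"],o["moment"])
for i in range(5): dial()
```

```text
[522.04859285 228.87542068 291.07167173] [-0.55706185 -2.49493771  8.35419361] [-1.154489   0.0346676  0.0045141]
t 8.95 hub [360. 157.] off mm y,z: -9.8 1.3 index [1.27000e-01 5.02800e+01 2.13726e+02] pointer [2.80000e-02 3.78510e+01 2.27255e+02] diff 0.099
t 9.0 hub [360.  157.1] off mm y,z: -9.7 1.3 index [1.27000e-01 5.04050e+01 2.16077e+02] pointer [2.70000e-02 3.77320e+01 2.23533e+02] diff 0.1
t 9.05 hub [360.  157.1] off mm y,z: -9.6 1.3 index [1.27000e-01 5.17700e+01 2.15457e+02] pointer [-3.5000e-02  3.6283e+01  2.2412e+02] diff 0.162
t 9.1 hub [360.  157.1] off mm y,z: -9.6 1.3 index [1.27000e-01 5.16040e+01 2.16531e+02] pointer [-4.70000e-02  3.32770e+01  2.24229e+02] diff 0.174
t 9.15 hub [360.  157.1] off mm y,z: -9.6 1.2 index [1.27000e-01 5.15600e+01 2.16615e+02] pointer [-4.80000e-02  3.32580e+01  2.24134e+02] diff 0.174
```

Call:
servo_tool:
  moves:
    - [0.004,0,0.001,0]
    - [0.008,0,0.0022,0]
    - [0.012,0,0.0035,0]
    - [0.015,0,0.0046,0]
    - [0.018,0,0.0057,0]
    - [0.021,0,0.0069,0]
    - [0.021,0,0.0069,0]
    - [0.021,0,0.0069,0]
    - [0.021,0,0.0069,0]
    - [0.021,0,0.0069,0]
    - [0.021,0,0.0069,0]
    - [0.021,0,0.0069,0]

```text
clock: 10.2
ee_pos: [516.5, 243.5, 286.0]
eef_rot: [3.14, 0.0, 1.938]
force: [-0.8, -0.4, 8.7]
opening: 14.9
grip_force: 62.5
```

Call:
servo_tool:
  moves:
    - [0,0,0,0]
    - [0,0,0,0]
    - [0,0,0,0]
    - [0,0,0,0]
    - [0,0,0,0]
    - [0,0,0,0]
    - [0,0,0,0]
    - [0,0,0,0]

```text
clock: 10.87
ee_pos: [516.5, 243.5, 286.0]
eef_rot: [3.14, 0.0, 1.938]
force: [-0.9, -0.4, 8.8]
opening: 14.9
grip_force: 62.5
```

Run:
```python
from h import *
o=get_obs();print(o["ee_pos"],o["force"],o["moment"])
for i in range(3): dial()
c=camera("scene");save(c,"tilt1.png",(300,100,420,230),4.5)
```

```text
[516.50826508 243.4631567  286.04658613] [-0.86633157 -0.41417942  8.76977855] [-0.55870605  0.21669641 -0.00481746]
t 10.8667 hub [362.7 158. ] off mm y,z: -18.1 2.4 index [1.50000e-02 4.46970e+01 2.12462e+02] pointer [-2.70000e-02  3.84350e+01  2.12038e+02] diff 0.043
t 10.9167 hub [362.7 157.9] off mm y,z: -18.1 2.4 index [1.60000e-02 4.45790e+01 2.12252e+02] pointer [-2.10000e-02  3.85730e+01  2.11952e+02] diff 0.037
t 10.9667 hub [362.7 157.9] off mm y,z: -18.2 2.4 index [1.50000e-02 4.42410e+01 2.12432e+02] pointer [-2.70000e-02  3.85620e+01  2.12036e+02] diff 0.042
```

View pics/tilt1.png

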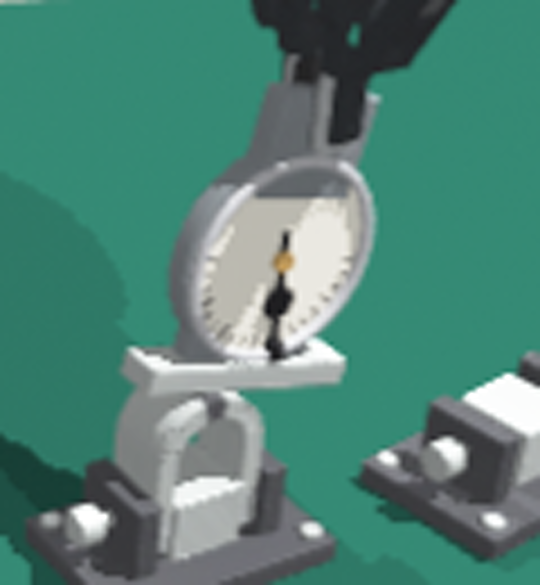

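The pointer tip sits at the left edge of the rider, at about (276,352) in the crop. About 0.03 rad of tilt is still needed, so I'll make a small trim.

Call:
servo_tool:
  moves:
    - [0.002,0,0.0007,0]
    - [0.004,0,0.0014,0]
    - [0.005,0,0.0019,0]
    - [0.005,0,0.0019,0]
    - [0.005,0,0.0019,0]
    - [0.005,0,0.0019,0]
    - [0.005,0,0.0019,0]
    - [0.005,0,0.0019,0]
    - [0.005,0,0.0019,0]
    - [0.005,0,0.0019,0]
    - [0.005,0,0.0019,0]
    - [0.005,0,0.0019,0]

```text
clock: 12.07
ee_pos: [515.2, 246.9, 284.6]
eef_rot: [3.14, 0.0, 1.938]
force: [-1.5, -1.1, 9.0]
opening: 14.9
grip_force: 62.9
```

Call:
servo_tool:
  moves:
    - [0,0,0,0]
    - [0,0,0,0]
    - [0,0,0,0]
    - [0,0,0,0]
    - [0,0,0,0]
    - [0,0,0,0]
    - [0,0,0,0]
    - [0,0,0,0]

```text
clock: 12.73
ee_pos: [515.2, 246.9, 284.7]
eef_rot: [3.14, 0.0, 1.937]
force: [-1.3, -0.6, 9.3]
opening: 15.1
grip_force: 62.9
```

Run:
```python
from h import *
o=get_obs();print(o["ee_pos"],o["force"],np.abs(o["qd"]).max(),o["grip_force"])
for i in range(2): dial()
c=camera("scene");save(c,"tilt2.png",(335,125,395,190),9)
```

```text
[515.22364641 246.86733541 284.65677913] [-1.28342557 -0.64753489  9.32545063] 0.0006688364366802211 62.88358855526894
t 12.7333 hub [363.2 158.2] off mm y,z: -20.1 2.9 index [-8.00000e-03  3.93090e+01  2.11443e+02] pointer [-5.70000e-02  3.73260e+01  1.99711e+02] diff 0.049
t 12.7833 hub [363.3 158.1] off mm y,z: -20.1 2.9 index [-9.00000e-03  3.95830e+01  2.11474e+02] pointer [-5.60000e-02  3.69870e+01  1.99171e+02] diff 0.048
```

View pics/tilt2.png

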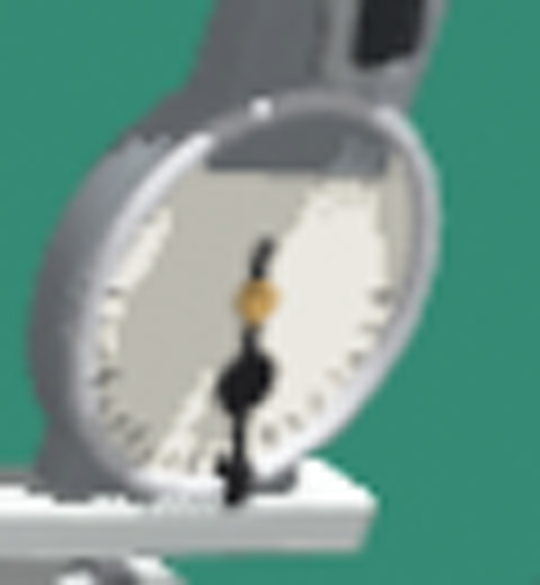

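```bash
cat > m.py <<'E'
from h import *
def prof():
    o=get_obs();c=camera("scene");im=c["image"].astype(np.float32)
    g=o["eef_rot"][2]-np.pi/2;ex=np.array([np.cos(g),np.sin(g),0]);ey=np.array([-ex[1],ex[0],0]);ez=np.array([0,0,1.])
    h,i,p=dial()
    s=np.arange(-9,9.1,.25);zs=np.arange(-14,54,2.)
    P=h+s[None,:,None]*ey-zs[:,None,None]*ez
    q=proj(c,P.reshape(-1,3)).reshape(len(zs),len(s),2).astype(np.float32)
    G=cv2.remap(im.max(2),q[...,0],q[...,1],cv2.INTER_CUBIC)
    L=[]
    for z,r in zip(zs,G):
        w=np.clip(np.percentile(r,70)*.75-r,0,None)
        L.append((z,(w*s).sum()/max(w.sum(),1e-6),r.min(),(w>0).sum()*.25))
    return np.round(L,1)
if __name__=="__main__": print(prof().tolist())
E
python3 m.py
```

```text
t 12.9333 hub [363.3 158.2] off mm y,z: -20.1 2.9 index [-8.00000e-03  3.89140e+01  2.11286e+02] pointer [-5.60000e-02  3.64520e+01  1.99679e+02] diff 0.048
[[-14.0, -0.4, 70.8, 6.5], [-12.0, -1.1, 72.6, 7.0], [-10.0, -1.6, 60.0, 6.5], [-8.0, -1.5, 47.5, 6.8], [-6.0, -1.7, 112.9, 7.0], [-4.0, -2.8, 138.4, 5.8], [-2.0, 0.0, 155.0, 0.0], [0.0, 0.0, 154.8, 0.0], [2.0, 0.0, 156.7, 0.0], [4.0, -3.0, 140.8, 3.8], [6.0, -1.9, 103.0, 6.5], [8.0, -1.7, 70.1, 6.8], [10.0, -1.5, 56.1, 6.8], [12.0, -1.3, 46.8, 8.2], [14.0, -1.1, 33.7, 9.2], [16.0, -0.9, 31.2, 10.5], [18.0, -0.3, 19.7, 11.2], [20.0, 2.0, 21.7, 4.0], [22.0, 2.4, 17.5, 10.8], [24.0, -0.8, 26.5, 11.5], [26.0, -1.0, 22.5, 11.2], [28.0, -1.5, 33.1, 9.2], [30.0, -1.4, 48.6, 6.5], [32.0, -1.4, 57.4, 6.0], [34.0, -1.5, 46.9, 5.8], [36.0, -1.0, 41.1, 4.8], [38.0, -0.7, 53.1, 4.0], [40.0, -1.9, 44.3, 8.8], [42.0, -2.6, 46.5, 10.0], [44.0, -2.0, 21.2, 10.8], [46.0, -0.2, 29.8, 10.2], [48.0, 0.7, 28.9, 9.8], [50.0, 0.9, 28.9, 9.8], [52.0, 0.6, 17.2, 9.8]]
```

```bash
cat > n.py <<'E'
from h import *
c=camera("scene")
def canvas(path,x0,y0,x1,y1,s,w=None):
    a=cv2.imread("pics/"+path);a=a[:, :w] if w else a
    out=np.zeros((420,560,3),np.uint8);out[y0:y1,x0:x1]=cv2.resize(a[:int(round((y1-y0)*s))],(x1-x0,y1-y0),interpolation=cv2.INTER_AREA);return out[:,:,::-1]
V=[("start",cv2.imread("pics/scene0.png")[:,:,::-1],(496,-130,0),-.306,0),
("air",canvas("s2.png",270,90,400,260,3.5,455),(528.1,211,142.2),.366,0),
("tilt1",canvas("tilt1.png",300,100,420,230,4.5),(516.5,243.5,None),.367,1),
("now",c["image"],(515.2,246.9,None),.367,1)]
rows=[]
for k,(nm,im,pos,yaw,t) in enumerate(V):
    ex=np.array([np.cos(yaw),np.sin(yaw),0]);ey=np.array([-ex[1],ex[0],0])
    c0=np.array([pos[0],pos[1],(pos[2]+66) if pos[2] is not None else (161. if nm=="tilt1" else 159.6)])+11*ex-(t*(18 if nm=="tilt1" else 20))*ey
    s=np.arange(-25,25.1,.25);z=np.arange(-60,40.1,.25)
    P=c0+s[None,:,None]*ey+z[::-1][:,None,None]*np.array([0,0,1.])
    q=proj(c,P.reshape(-1,3)).reshape(len(z),len(s),2).astype(np.float32)
    W=cv2.remap(np.ascontiguousarray(im),q[...,0],q[...,1],cv2.INTER_CUBIC)
    rows.append(W[:,:,::-1])
    Wf=W.astype(float);o=np.clip(Wf[...,0]-Wf[...,2]-50,0,None);S,Z=np.meshgrid(s,z[::-1])
    o*=(np.hypot(S,Z)<12);hs,hz=(o*S).sum()/o.sum(),(o*Z).sum()/o.sum()
    dk=np.clip(110-Wf.max(2),0,None)
    def cm(m): w=dk*m;return (w*S).sum()/w.sum()-hs,(w*Z).sum()/w.sum()-hz
    near=np.abs(S-hs)<6
    print(nm,"hub",round(hs,1),round(hz,1),"ptr up",np.round(cm(near&(Z-hz>7)&(Z-hz<13)),2),"ptr low",np.round(cm(near&(hz-Z>27)&(hz-Z<35)),2),"blob",np.round(cm(near&(hz-Z>14)&(hz-Z<26)),2))
    m=(np.hypot(S-hs,Z-hz)>44)&(np.hypot(S-hs,Z-hz)<53)&(S-hs>-10)&(S-hs<22);print("  rider",np.round(cm(m),2))
out=np.hstack(rows);cv2.imwrite("pics/rect.png",cv2.resize(out,(796,398)))
E
python3 n.py
```

```text
start hub 1.7 1.4 ptr up [-0.43  9.91] ptr low [ -0.68 -29.74] blob [ -0.17 -20.59]
  rider [ 10.55 -47.56]
air hub 0.2 0.6 ptr up [-0.05  9.71] ptr low [ -0.97 -29.38] blob [ -0.41 -20.65]
  rider [ 12.73 -46.8 ]
tilt1 hub -0.2 -0.4 ptr up [-0.81 10.45] ptr low [ -0.99 -29.51] blob [ -0.4  -20.37]
  rider [  1.65 -47.94]
now hub -0.2 0.1 ptr up [-1.37  9.96] ptr low [ -1.46 -29.75] blob [ -0.3  -20.37]
  rider [  0.16 -48.08]
```

View pics/rect.png

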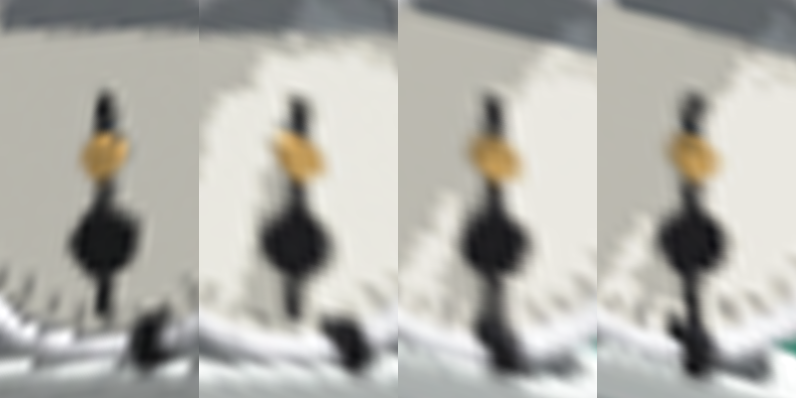

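In the rectified views the rider sits under the plumb pointer to within about 0.02 rad. The gauge is still, and the base presses on the crown with about 13 N. I'm handing it in.

```bash
python3 -c "
from workcell import *
o=get_obs();print(o['clock'],o['force'],o['grip_force']);print(close_job())"
```

```text
13.0333 [-0.69871958 -1.79445922  9.60612443] 62.88331683841534
the job is handed in; nothing more can be done
None
```

I handed the job in at 13 s, with no verdict shown: the gauge stood level on the crown, was then rocked over about 0.25 rad, and is held still with the pointer on the index mark to within an estimated 0.02 rad and the base pressed on the crown at about 13 N; the arm never went near the puck, brush or dish.

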